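Sort the returned containers into their crates

ROBOT

A 7-joint arm with a two-finger parallel gripper is mounted at the origin on the work surface. World frame = base frame: x ahead of the robot, y to its left, z up, the work surface at z = 0. Lengths are in mm, angles in rad, forces in N, time in s.
With the tool pointing down it reaches from about 400 to 900 mm from the base axis. Payload 5.6 kg.
Tool frame: the origin (TCP) lies midway between the tips of the shut fingers; the grasp point (between the pads) lies 19 mm behind it (robot.hold_point_z is the distance from the TCP to the grasp point, in mm); z points along the fingers, y is the line along which they close (so a half turn about z gives the same grasp; the last joint's range is limited). The gripper opens to 92 mm and grips with 3 to 60 N. Pads are 20 mm wide; open, the fingers measure 128 mm over their backs; the gripper's body (75 mm by 189 mm) begins 69 mm behind the grasp point.
Start: joints at [-1.246, 0.468, -0.012, 1.603, 0.006, 1.071, -0.056], TCP at [233.757, 606.52, 214.592] pointing down, gripper open.
Joint ranges: [-2.53, 2.53], [-0.31, 2.02], [-1.57, 1.55], [0.28, 2.44], [-1.29, 4.43], [0.15, 1.84], [-2.92, 2.92]. Speed limits (rad/s): [2.57, 2.57, 3.14, 3.14, 3.14, 3.14, 3.14].

INTERFACE

Orientations are given as a rotation vector (axis times angle).
In Python, from plant import robot, jaws, optics, workorder gives the robot as it stands. Calls block until the motion is done:
- robot.move_to(position, orientation): joint-space move of the TCP to a pose.
- robot.move_linear(position, attitude=None, v=150, stop_force=None): straight line of the TCP; attitude=None keeps the orientation; v is the mean speed in mm/s. With stop_force (N) it stops when the force on the tool has changed by that much, and returns True; else False.
- robot.move_j(angles): joint-space move.
- jaws.grip(opening): finger opening in mm; the grip force is fixed at half the most; returns when the fingers have stopped.
- robot.wait(seconds).
- robot.inverse_kinematics(position, orientation): joint angles nearest the present ones, or None.
- robot.read_state(): the state.
- optics.grab_frame(name): name is "scene" or "top" or "wrist"; returns (picture, depth): 400x640x3 uint8, blue, green, red; 400x640 float32, mm along the optical axis (not along the pixel's ray), 0 where there is no reading.
- optics.camera_info(name): a dict with "mtx" (3x3 intrinsics, pixels), "rvec" (rotation vector, rad) and "tvec" (3), from world to camera coordinates, as OpenCV has them. Camera axes: x right, y down, z forward; pixel columns grow to the right and rows downward; lengths in mm; the calibration is good to about 2 mm. A picture is of the moment at which its call begins: read the wrist's pose just before it. camera_info takes no time and is no camera call; for the wrist camera it gives the pose at the moment of the call.
A pose or a line that the arm cannot do raises robot.PlanningError and nothing moves.
- workorder.job_done(): hands the job in; it is judged then, once.
Trained networks look in the newest picture that a camera, given by its name, has taken for a name from the list of things; names that differ only in an ending like _2 or _b are one class to them, and where a whole thing is asked for, a point or a joint stands for the part that bears it (a point fixed in the world has none). Each returns a list of dicts, best first, with "p" (0 to 1); they miss things now and then, are a little off and sometimes report something else, mostly with a low value. They report only what shows in the picture. A call takes as long as a camera call. They do not tell look-alikes from the thing itself.
- optics.outline_of(camera, label): "pixels" (400x640 bool, what is visible of it) and "location" ([column, row] in pixels, amid what is visible of it).
The state is a dict: "time_s": time; "joint_positions": joint angles; "dq": joint speeds; "effort": joint torques, N m; "tcp_pos": TCP position; "orientation": TCP orientation; "wrist_force": force on the tool from outside, world axes, zero at the start; "torque": the same for the moment, N m; "width": finger opening in mm; "grasp_force": force on a finger pad.
Only numpy, scipy, OpenCV 4.12 (cv2) and the standard library are available. Lean on these libraries where they do the work, as an engineer would, in place of code of your own. Each camera call takes 0.05 s, during which the arm holds its last target. There are 200 camera calls.

TASK

Sort the five empty containers that stand loose on the recycling bench: put each into the green crate that already holds one of its kind, glass jars with the jar, drinks cans with the drinks can, the food tin with the tin. Set each down without dropping it, so that it ends standing upright on the crate's floor, and leave the roll of tape and the loose jar lid where they lie.

Things in the scene. Friction and masses are not known exactly. Their poses are not given: they have to be found in the camera images.
- jar1: Clear glass jar without its lid, standing upright: straight body 56 mm in diameter up to 80 mm, then a shoulder to an open neck 46 mm in diameter, 98 mm high in all, wall 3 mm, about 140 g. Origin: centre of its underside; z up. Alike with the other jar.
- jar2: Clear glass jar without its lid, standing upright: straight body 56 mm in diameter up to 80 mm, then a shoulder to an open neck 46 mm in diameter, 98 mm high in all, wall 3 mm, about 140 g. Origin: centre of its underside; z up. Alike with the other jar.
- can1: Empty slim drinks can of bare aluminium, standing upright: 53 mm in diameter, straight between 8 and 98 mm of height, tapering to a closed top of 47 mm with a pull tab, 112 mm high, about 18 g, so it tips easily if knocked. Treat it as stiff. Origin: centre of its underside; z up. Alike with the other can.
- can2: Empty slim drinks can of bare aluminium, standing upright: 53 mm in diameter, straight between 8 and 98 mm of height, tapering to a closed top of 47 mm with a pull tab, 112 mm high, about 18 g, so it tips easily if knocked. Treat it as stiff. Origin: centre of its underside; z up. Alike with the other can.
- tin: Empty steel food tin, standing upright: straight cylinder 54 mm in diameter (57 mm over the beads at both ends), 88 mm high, ribbed round the middle, open at the top, wall 2.5 mm, about 40 g. Origin: centre of its underside; z up.
- crate_jars: Fixed green crate holding one glass jar, fixed, on its side along y at the far (+x) wall, top 61 mm above the table. 200 x 200 mm (rim 220 x 220), walls 5 mm thick, 40 mm high, floor 5 mm thick. Origin: centre of underside; x from the clear half to the sample's half, y across, z up. Clear floor: x -95 to +33, y -95 to +95 mm: room for two side by side at x -45, y +-45 mm.
- crate_tins: Fixed green crate holding one ribbed steel food tin, fixed, on its side along y at the far (+x) wall, top 62 mm above the table. 200 x 200 mm (rim 220 x 220), walls 5 mm thick, 40 mm high, floor 5 mm thick. Origin: centre of underside; x from the clear half to the sample's half, y across, z up. Clear floor: x -95 to +33, y -95 to +95 mm: room for two side by side at x -45, y +-45 mm.
- crate_cans: Fixed green crate holding one slim aluminium drinks can, fixed, on its side along y at the far (+x) wall, top 58 mm above the table. 200 x 200 mm (rim 220 x 220), walls 5 mm thick, 40 mm high, floor 5 mm thick. Origin: centre of underside; x from the clear half to the sample's half, y across, z up. Clear floor: x -95 to +33, y -95 to +95 mm: room for two side by side at x -45, y +-45 mm.
- tape: Roll of brown tape lying flat between the containers and the robot, a bystander: 66 mm outside, 44 mm hole, 24 mm high. Origin: centre of its underside.
- lid: Loose brass-coloured jar lid lying flat between the containers and the robot, a bystander: 58 mm in diameter, 12 mm high. Origin: centre of its underside.
Not all that is in view belongs to the job. Leave any purple or yellow look-alike of the can1 alone.

How it is judged (in metres and radians):
At the end, for the whole second after the job is handed in: Jars, cans and tin stand released and at rest (under 20 mm/s), each in the crate with the sample of its kind: underside less than 12 mm above the crate's underside, centre within 90 mm of the crate's centre in the crate's x and y, tilt under 0.15 rad (x of jar1 in the frame of crate_jars between -0.09 and 0.09 m and y of jar1 in the frame of crate_jars between -0.09 and 0.09 m and z of each of jar1, jar2 in the frame of crate_jars below 0.012 m and angle between each of jar1, jar2, can1, can2, tin's own z axis and vertical below 0.15 rad and linear speed of each of jar1, jar2, can1, can2, tin below 0.02 m/s and x of jar2 in the frame of crate_jars between -0.09 and 0.09 m and y of jar2 in the frame of crate_jars between -0.09 and 0.09 m and x of can1 in the frame of crate_cans between -0.09 and 0.09 m and y of can1 in the frame of crate_cans between -0.09 and 0.09 m and z of each of can1, can2 in the frame of crate_cans below 0.012 m and x of can2 in the frame of crate_cans between -0.09 and 0.09 m and y of can2 in the frame of crate_cans between -0.09 and 0.09 m and x of tin in the frame of crate_tins between -0.09 and 0.09 m and y of tin in the frame of crate_tins between -0.09 and 0.09 m and z of tin in the frame of crate_tins below 0.012 m); the robot touches nothing.
It fails at once if a container is dropped or thrown: it moves faster than 0.9 m/s while the fingers do not touch it (a free fall of about 40 mm) ((linear speed of jar1 above 0.9 m/s and contact force between jar1 and the fingers below 0.01 N) or (linear speed of jar2 above 0.9 m/s and contact force between jar2 and the fingers below 0.01 N) or (linear speed of can1 above 0.9 m/s and contact force between can1 and the fingers below 0.01 N) or (linear speed of can2 above 0.9 m/s and contact force between can2 and the fingers below 0.01 N) or (linear speed of tin above 0.9 m/s and contact force between tin and the fingers below 0.01 N)).
It fails at once if the roll of tape or the loose lid is pushed more than 30 mm from where it lay (distance of any of tape, lid from where it was at the start of the episode above 0.03 m).
It also fails if it takes over 131 s, if anything falls off the work surface, if the arm or the gripper's body presses on something with over 40 N, if the wrist force passes 120 N, or if a joint passes its speed limit or range.

## Working session

There is one attempt and no reset: what is moved stays moved. The work goes in short steps, each a Python script; the robot and the scene stay as the last script left them, time stands still between calls to the robot, and variables do not carry over. Pictures are saved under pics/ and viewed, at most 14 in all, crops included, and the job is handed in when it is done.

```bash
mkdir -p pics; ls
python3 - <<'E'
from plant import robot, jaws, optics, workorder
import cv2
for n in("scene","top"):
    p,d=optics.grab_frame(n); cv2.imwrite(f"pics/{n}0.png",p)
    c=optics.camera_info(n); print(n,c, (d>0).mean())
print(robot.read_state())
E
```

```text
pics
scene {'mtx': array([[463.82059432,   0.        , 319.85675394],
       [  0.        , 463.82059432, 195.50843945],
       [  0.        ,   0.        ,   1.        ]]), 'rvec': array([ 2.1735287 ,  1.1953553 , -0.42202562]), 'tvec': array([-272.87648329, -287.81967913, 1621.4255336 ])} 0.995875
top {'mtx': array([[449.4942564 ,   0.        , 318.10408858],
       [  0.        , 449.4942564 , 203.90267856],
       [  0.        ,   0.        ,   1.        ]]), 'rvec': array([ 2.15751545, -2.10153829,  0.20238703]), 'tvec': array([ -16.01892532,  486.106519  , 1104.23753027])} 0.995890625
{'time_s': 0.1, 'joint_positions': array([-1.2460395 ,  0.46823714, -0.01159125,  1.60351875,  0.00597541,
        1.07142805, -0.05632288]), 'dq': array([ 0.00140724, -0.00135748, -0.00016614, -0.00435751, -0.0002948 ,
       -0.00095619, -0.00042462]), 'effort': array([ 6.87488828e-04, -5.21646202e+01, -1.28345823e-02, -2.44362545e+01,
       -5.68678358e-02,  1.41739877e-02,  5.29213366e-05]), 'tcp_pos': array([233.56450305, 606.0241035 , 213.77461628]), 'orientation': array([-5.74555834e-01, -3.08841415e+00,  2.42730611e-03]), 'wrist_force': array([-0.09184848,  0.54151434, -0.41364468]), 'torque': array([-0.02810526,  0.05206692, -0.00400307]), 'grasp_force': 0.0, 'width': 92.18125021494826}
```

View pics/scene0.png

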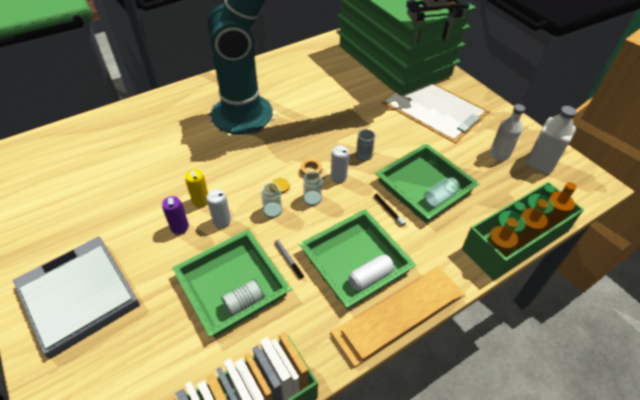

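View pics/top0.png

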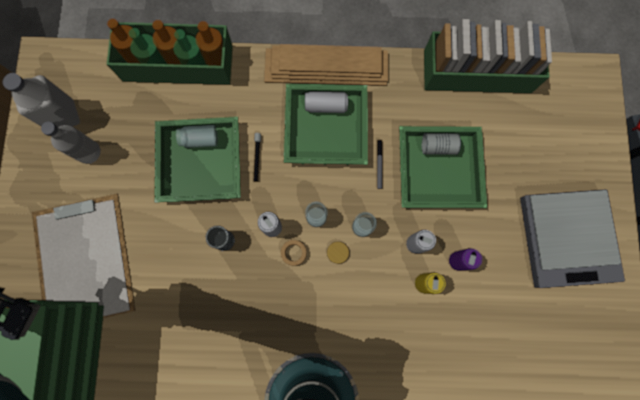

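The top view (up = +x, left = +y) shows the tin at (220,238), cans at (269,223) and (423,242), and jars at (317,215) and (364,226). The look-alikes are at (466,260) and (432,283). The crates are jars (197,160), cans (327,125) and tins (443,167).

```bash
cat > h.py <<'E'
from plant import robot, jaws, optics, workorder
import cv2, numpy as np
from scipy.optimize import least_squares
def cloud(cam,d):
    c=optics.camera_info(cam); K=c["mtx"]; R=cv2.Rodrigues(c["rvec"])[0]
    v,u=np.indices(d.shape)
    P=np.stack([(u-K[0,2])/K[0,0]*d,(v-K[1,2])/K[1,1]*d,d],-1)
    return (P-c["tvec"].ravel())@R
def circ(xy,r):
    f=lambda c:np.hypot(*(xy-c).T)-r
    return least_squares(f,xy.mean(0),loss="soft_l1",f_scale=2).x
E
python3 - <<'E'
from h import *
np.set_printoptions(precision=1,suppress=True)
for cam in("top","scene"):
    p,d=optics.grab_frame(cam); X=cloud(cam,d)
    for l in("jar1","can1","tin","tape","lid","crate_jars","crate_cans","crate_tins"):
        for o in optics.outline_of(cam,l):
            m=o["pixels"]&(d>0); P=X[m]
            if len(P)<5: continue
            print(cam,l,round(o["p"],2),o["location"],len(P),"mean",P.mean(0),"z95",np.percentile(P[:,2],95),"x",np.percentile(P[:,0],[2,98]),"y",np.percentile(P[:,1],[2,98]),
             "topmid",(lambda T:(T.min(0)[:2]+T.max(0)[:2])/2)(P[P[:,2]>np.percentile(P[:,2],95)-8]))
            if l[:5]=="crate":
                T=P[(P[:,2]>34)&(P[:,2]<46)][:,:2].astype(np.float32)
                if len(T)>5: print("   rect",cv2.minAreaRect(T))
E
```

```text
top jar1 0.97 [319.8, 215.0] 429 mean [460.    1.2  49.1] z95 99.82755814581832 x [432.8 485.2] y [-22.1  24.9] topmid [460.2   1.7]
top jar1 0.85 [366.5, 224.5] 479 mean [ 437.7 -119.7   51. ] z95 99.94135360285937 x [410.2 462. ] y [-145.2  -93.4] topmid [ 437.6 -119.9]
top can1 0.87 [419.5, 242.7] 562 mean [ 393.1 -252.9   92. ] z95 116.65051801220045 x [370.5 421.1] y [-280.3 -234.5] topmid [ 395.1 -259.3]
top can1 0.8 [430.6, 279.7] 512 mean [ 295.  -272.2   98.7] z95 117.05270146490402 x [273.1 317.6] y [-299.7 -254.6] topmid [ 295.  -280.5]
top can1 0.66 [466.2, 260.7] 614 mean [ 352.3 -360.    91.3] z95 116.53035204935195 x [329.4 377.1] y [-389.3 -343.2] topmid [ 354.1 -369. ]
top can1 0.6 [271.0, 221.1] 443 mean [423.4 111.6 101. ] z95 116.62316974769436 x [403.4 448. ] y [ 89.9 136.7] topmid [428.3 115.6]
top tin 0.7 [220.9, 241.1] 562 mean [393.7 241.4  41.2] z95 89.74706085623133 x [365.9 417.1] y [212.7 264.2] topmid [392.9 239.4]
top tape 0.56 [299.4, 257.3] 298 mean [363.   56.3  23.7] z95 28.23757987801099 x [333.2 394. ] y [26.7 85.7] topmid [363.8  56.2]
top lid 0.
[... 2190 characters left out ...]
] z95 56.854515456908736 x [495.5 708.7] y [206.2 418.9] topmid [663.7 319. ]
   rect ((600.0934448242188, 314.46771240234375), (223.11117553710938, 226.6331329345703), 5.073915481567383)
scene crate_jars 0.35 [337.1, 162.8] 561 mean [442.2 105.6  74.3] z95 115.05223337365706 x [414.1 456.7] y [ 87.9 131.7] topmid [429.7 113.5]
   rect ((442.6911926269531, 104.14877319335938), (51.175662994384766, 22.90207862854004), 50.572322845458984)
scene crate_tins 0.68 [229.3, 282.2] 7200 mean [ 597.2 -327.    21.7] z95 56.73245228222082 x [494.2 706.2] y [-431.6 -221. ] topmid [ 661.8 -324.5]
   rect ((599.2282104492188, -325.5324401855469), (224.18263244628906, 220.38294982910156), 1.470503568649292)
```

```bash
cat >> h.py <<'E'
CR={"jars":(600,315,.087),"cans":(707,-18,.008),"tins":(598.5,-325.6,.026)}
H=42; UP=178
def rv(yaw,flip=False):   # tool down, closing line along world x turned by yaw
    a=yaw+(np.pi if flip else 0); c,s=np.cos(a),np.sin(a)
    return cv2.Rodrigues(np.array([[-s,c,0],[c,s,0],[0,0,-1.]]))[0].ravel()
def slot(cr,lx,ly):
    x,y,a=CR[cr]; return x+lx*np.cos(a)-ly*np.sin(a), y+lx*np.sin(a)+ly*np.cos(a)
FL=False
def job(x,y,cr,lx,ly,first=False,opening=84):
    o=rv(0,FL); yaw=CR[cr][2]
    if first: robot.move_to([x,y,UP],o)
    else: robot.move_linear([x,y,UP],o,v=300)
    jaws.grip(opening)
    robot.move_linear([x,y,H],v=150)
    jaws.grip(40); s=robot.read_state(); print("grip",s["width"],s["grasp_force"])
    robot.move_linear([x,y,UP],v=150)
    X,Y=slot(cr,lx,ly)
    robot.move_linear([X,Y,UP],rv(yaw,FL),v=250)
    print("carry",robot.read_state()["width"])
    robot.move_linear([X,Y,H+14],v=120)
    st=robot.move_linear([X,Y,H+2],v=20,stop_force=4)
    s=robot.read_state(); print("down",st,s["tcp_pos"],s["wrist_force"])
    jaws.grip(74); robot.wait(.2)
    robot.move_linear([X,Y,UP],v=150); print("t",robot.read_state()["time_s"])
E
python3 - <<'E'
from h import *
np.set_printoptions(precision=2,suppress=True)
for f in(0,1):
  for p in[(393,239),(429,114),(460,0),(438,-120.5),(396,-260),slot("jars",-40,45),slot("jars",-40,-45),slot("cans",-40,45),slot("cans",-40,-45),slot("tins",-40,0)]:
    print(f,np.array(p),*[robot.inverse_kinematics([*p,z],rv(0,f)) for z in(H,UP)])
E
```

```text
0 [393 239] [-0.87  0.44  0.3   2.19 -0.25  0.54 -0.38] [-0.95  0.19  0.37  2.11 -0.09  0.86 -0.52]
0 [429 114] [-0.64  0.43  0.36  2.23 -0.3   0.53 -0.05] [-0.76  0.17  0.47  2.15 -0.1   0.85 -0.23]
0 [460   0] [-0.41  0.45  0.41  2.2  -0.34  0.55  0.25] [-0.62  0.21  0.62  2.12 -0.16  0.86  0.09]
0 [ 438.  -120.5] [-0.41  0.52  0.74  2.22 -0.63  0.61  0.8 ] [-0.49  0.21  0.78  2.14 -0.2   0.86  0.41]
0 [ 396 -260] [ 0.1   0.49  0.5   2.17 -0.42  0.58  0.9 ] [-0.27  0.29  0.93  2.1  -0.3   0.89  0.82]
0 [556.24 356.35] [-0.81  0.69  0.27  1.7  -0.24  0.78 -0.43] [-0.85  0.53  0.33  1.63 -0.19  1.02 -0.47]
0 [564.06 266.69] [-0.72  0.65  0.31  1.8  -0.28  0.74 -0.27] [-0.77  0.47  0.37  1.72 -0.2   0.98 -0.33]
0 [666.64  26.68] [-0.46  0.75  0.54  1.69 -0.49  0.84  0.29] [-0.52  0.59  0.62  1.62 -0.38  1.05  0.21]
0 [667.36 -63.32] [-0.31  0.75  0.51  1.68 -0.47  0.84  0.41] [-0.4   0.6   0.65  1.61 -0.4   1.06  0.36]
0 [ 558.51 -326.64] [-0.11  0.85  0.88  1.76 -0.8   0.93  1.11] [-0.12  0.63  0.87  1.69 -0.53  1.08  0.92]
1 [393 239] [-0.39  0.45 -0.28  2.16  0.23  0.55  2.31] [-0.
[... 279 characters left out ...]
.24 -1.17  1.04 -1.85] [-0.9   0.46  1.38  2.15 -0.56  0.97 -2.34]
1 [ 396 -260] [ 1.29  0.71 -0.98  2.1   0.85  0.8   2.92] [-0.54  0.53  1.37  2.11 -0.62  1.01 -1.98]
1 [556.24 356.35] [-0.4   0.71 -0.32  1.67  0.29  0.81  2.3 ] [-0.41  0.54 -0.29  1.59  0.17  1.03  2.39]
1 [564.06 266.69] [-0.28  0.66 -0.29  1.76  0.26  0.75  2.44] [-0.31  0.48 -0.24  1.69  0.13  0.99  2.54]
1 [666.64  26.68] [ 0.04  0.71 -0.19  1.65  0.17  0.8   2.92] [ 0.66  0.98 -1.33  1.54  0.96  1.39  2.39]
1 [667.36 -63.32] [-0.71  1.2   1.33  1.71 -1.22  1.3  -2.24] [-0.72  0.95  1.34  1.63 -0.95  1.35 -2.38]
1 [ 558.51 -326.64] [-0.31  1.18  1.33  1.77 -1.22  1.27 -1.78] [-0.32  0.91  1.34  1.7  -0.92  1.31 -1.93]
```

Run:
```python
from h import *
job(460.5,0,"jars",-40,-45,first=True)
p,d=optics.grab_frame("top"); cv2.imwrite("pics/top1.png",p)
```

```text
grip 55.57387368823207 30.000966679217527
carry 55.61227855403051
down True [564.09870464 266.82194406  47.37436771] [-0.42681447 -0.73374504  4.81307877]
t 10.9
```

View pics/top1.png

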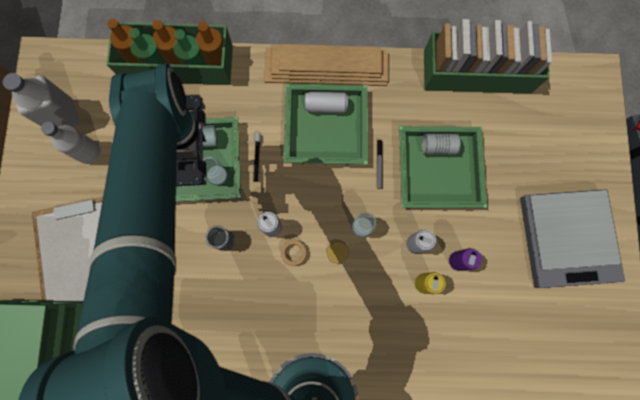

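The first jar is standing in its crate near (215,172), set down at floor height as expected. I'll do the other jar and the left can next.

Run:
```python
from h import *
job(438.2,-120.7,"jars",-40,45)
job(429.5,113.5,"cans",-40,45)
```

```text
grip 55.012203839898746 30.000958010714385
carry 55.13658378714321
down True [556.29142836 356.50579885  47.32574829] [-0.3715465   0.3447983   4.35048159]
t 20.925
grip 52.536202568905445 29.999684112262912
carry 52.44444105821023
down True [666.680703    26.79188402  47.27084613] [-1.19098131 -0.30719597  4.67835719]
t 29.575
```

Run:
```python
from h import *
job(397,-260.5,"cans",-40,-45,opening=80)
job(392.5,238.7,"tins",-40,0)
robot.move_linear([480,0,300],rv(0),v=250)
p,d=optics.grab_frame("scene"); cv2.imwrite("pics/scene2.png",p)
np.set_printoptions(precision=1,suppress=True)
X=cloud("scene",d)
for l in("jar1","can1","tin","tape","lid"):
  for o in optics.outline_of("scene",l):
    P=X[o["pixels"]&(d>0)]; print(l,round(o["p"],2),o["location"],P.mean(0),P[:,2].max())
```

```text
grip 52.573756315803685 30.000877007259987
carry 52.68167407600004
down True [667.43246072 -63.23563348  47.35845356] [-0.18768687  0.10160756  3.93849968]
t 38.8417
grip 52.596526359442706 30.000702523975633
carry 52.393448207046205
down True [ 558.73451507 -326.66323203   47.24012734] [ 0.79302544 -0.16339472  2.86019345]
t 49.275
jar1 0.67 [410.4, 170.7] [570.2 259.6  64.4] 106.4780411142151
jar1 0.5 [333.4, 246.8] [679.3 -72.8  84.7] 125.8397883839375
can1 0.78 [173.3, 214.3] [ 370.5 -372.2   76.8] 118.76025359100812
can1 0.74 [334.9, 246.7] [680.2 -73.   86.2] 125.8397883839375
can1 0.74 [201.0, 187.1] [ 311.7 -285.2   75.2] 117.46895776229906
can1 0.6 [361.7, 228.2] [678.7  18.2  84.6] 123.60969854339874
tin 0.83 [222.5, 261.4] [ 563.  -327.4   56.1] 97.17703989817763
tape 0.54 [308.4, 173.6] [367.7  53.3  16.9] 32.486023074566056
lid 0.69 [277.4, 185.3] [372.5 -61.4  11. ] 17.15023935485576
```

View pics/scene2.png

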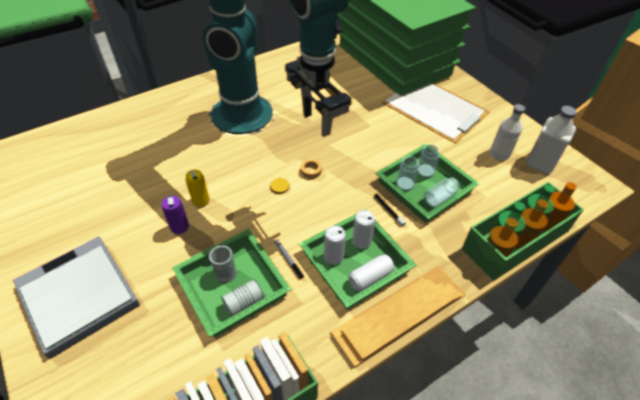

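All five stand upright in the right crates: jars at (408,172) and (430,158), cans at (334,247) and (362,229), and the tin at (222,262). The tape and lid are where they were.

```bash
python3 -c "
from plant import workorder; print(workorder.job_done())"
```

```text
the job is handed in; nothing more can be done
None
```

The job is handed in at about 50 s on the robot's clock: both jars, both cans and the tin stand upright in their matching crates, and the tape, lid and look-alike cans were left alone; no verdict came back.

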